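# Open the sloping gift box and put the tall-capped bottle on the scale

### The arm

A 7-joint arm with a two-finger parallel gripper is mounted at the origin on the work surface. World frame = base frame: x ahead of the robot, y to its left, z up, the work surface at z = 0. Lengths are in mm, angles in rad, forces in N, time in s.
With the tool pointing down it reaches from about 400 to 875 mm from the base axis. Payload 4.4 kg.
Tool frame: the origin (TCP) lies where the fingers leave the gripper's body, on its centre line; the fingertips stand 73 mm ahead of it and the grasp point (between the pads) lies 54 mm ahead of it; z points along the fingers, y is the line along which they close (so a half turn about z gives the same grasp; the last joint's range is limited). The gripper opens to 85 mm and grips with 20 to 120 N. Pads are 22 mm wide; open, the fingers measure 114 mm over their backs; the gripper's body (76 mm by 85 mm) begins 54 mm behind the grasp point. The pads swing forward as they close: fully open they stand 13 mm farther back than shut.
Start: joints at [-1.274, 0.628, 0.038, 1.517, -0.027, 0.996, -0.02], TCP at [230.66, 607.711, 303.913] pointing down, gripper open.
Joint ranges: [-3.06, 3.06], [-0.37, 2.12], [-1.25, 1.32], [0.18, 2.47], [-1.1, 4.24], [0.23, 1.98], [-2.94, 2.94]. Speed limits (rad/s): [2.57, 2.57, 3.14, 3.14, 3.14, 3.14, 3.14].

### API

Orientations are given as [roll, pitch, yaw] about the fixed x, y, z axes, in that order (R = Rz(yaw) Ry(pitch) Rx(roll)).
In Python, from cell import ctrl gives the robot as it stands.
- The arm moves only by the tool send_rows, never from a script. Its argument "rows" is a list that holds one entry, the list of rows, each a list of 6 numbers: the shift along the tool's x, y, z in cm, then the turn, a rotation vector about the tool's x, y, z in rad. In form: [[[tx, ty, tz, wx, wy, wz], ...]]. A call has 1 to 10 rows; each row is the pose to reach, as a shift and turn from the pose commanded when the call began, along the tool's axes at that moment; what a row does not reach only later rows make up. A row lasts 1/10 s, in which the tool goes at most 50 mm and 8.59 degrees, less where a joint would pass 70% of its speed; a pose out of reach is approached as far as the arm can. A call with a gripper value outside its range is refused whole. "grip" is the closure in counts, from 0 (fully open) to 255 (shut), set as the call begins (left out, the last holds). The fingers move at their own pace and stop on an object; the grip force is fixed at half the most. Time passes only in rows, so rows that repeat a pose let the fingers close. It gives the time, the measured TCP pose, the force, the opening and the grip force at its end, in the units of the state.
- ctrl.read_state(): the state, without advancing time (a new reading comes with each control period).
- ctrl.get_image(name): name is "scene" or "top" or "wrist"; returns a dict with "pixels" (420x560x3 uint8, red, green, blue), "fx", "fy", "cx", "cy" (pixels), "extrinsics" (4x4, takes a point from camera to world coordinates); the wrist camera has in their place "mount" (4x4, takes a point from camera to tool coordinates, whose origin is the TCP and whose axes are the flange's). Camera axes: x right, y up, looking along -z (the intrinsics and any distortion apply to the point x, -y, -z); pixel columns grow to the right and rows downward; lengths in mm; the calibration is good to about 2 mm. A picture is of the moment at which its call begins: read the wrist's pose just before it. There is no depth.
- ctrl.finish_job(): hands the job in; it is judged then, once.
The state is a dict: "clock": time; "qpos": joint angles; "qd": joint speeds; "tau": joint torques, N m; "eef_pos": TCP position; "tool_rot": TCP orientation; "force": force on the tool from outside, world axes, zero at the start; "torque": the same for the moment, N m; "width": finger opening in mm; "gripper_force": force on a finger pad.
Only numpy, scipy, OpenCV 4.12 (cv2) and the standard library are available. Lean on these libraries where they do the work, as an engineer would, in place of code of your own. Each camera call takes 0.05 s, during which the arm holds its last target. There are 200 camera calls.

### The job

Lift the loose wooden lid off the gift box on the packing slope and lay it flat, grip bar up, in the middle of the cardboard pad and lengthwise along it. Then take the bottle with the slim tall cap out of the box and stand it upright, wholly on the scale's round pan. Do not drop the lid or the bottle, leave the two flat-capped bottles in their cells, and leave the other things on the bench alone.

Things in the scene. Friction and masses are not known exactly. Their poses are not given: they have to be found in the camera images.
- gift_box: pale wooden box 80 x 207 mm on a steel cradle, fixed. Origin at bench level under the middle of its underside, z up, y along its row of cells, x uphill. It stands on a 30 degree slope, opening leaning to -x: its own up axis n is (-0.5, 0, 0.866) in this frame. Three cells 54 x 57 mm, 62 mm apart along y. Heights along n above the underside: cell floor 10 mm, walls 80 mm, liner 92 mm
- mouth (a point): centre of the box's mouth, level with the top of the thin liner (64 x 191 mm outside) that the lid goes round and that stands 12 mm above the outer walls; fixed on the gift box
- lid: loose deep lid 81 (x) x 208 (y) x 55 mm, walls 6 mm, about 0.22 kg, 2 to 3 mm play round the liner, resting on the box's walls at the box's slope. Origin: middle of its underside (rim plane), z out of its top. It comes off along its z; 45 mm clears the caps beneath. Grip bar on the middle of its top: 16 mm thick (x), 80 mm long (y), 55 to 83 mm above the origin
- tall_cap_bottle: amber bottle, black sleeve, slim tall black cap; about 0.18 kg; in one of the cells under the lid, square to the slope, against the lower wall. Origin: centre of its foot, z along its axis. Body 48 mm across up to 62 mm, shoulder to 74 mm, cap 26 mm across from 82 to 112 mm, wholly above the liner. It must rise 85 mm along its axis to come out
- flat_cap_bottle_a: like the other bottle but with a wide flat black cap, 38 mm across, from 82 to 96 mm; in another cell; stays there. Origin: centre of its foot
- flat_cap_bottle_b: second bottle with the wide flat cap, same as flat_cap_bottle_a, in the third cell; stays there
- pad: flat cardboard pad on the bench, fixed, 270 mm (its x) x 160 mm (its y), 5 mm thick, left or right of the box. Origin: centre of its underside, z up
- scale: grey parcel scale, fixed, 190 x 150 x 36 mm with a round steel pan on top, on the other side of the box. Origin: centre of its underside, z up
- pan (a point): centre of the top of the scale's round steel pan, 120 mm across, 48 mm above the bench; the pan does not move
- tape_roll: clear tape roll lying flat, ring 90 mm across, 25 mm high, a loose bystander
- marker: black marker pen lying down, 14 mm thick, about 140 mm long, a loose bystander
- carton_small: small plain carton 70 x 100 x 60 mm, a loose bystander
- spare_bottle: amber jar with black cap, 56 mm across, 110 mm tall, a loose bystander
- card_stack: stack of cards 100 x 70 x 18 mm, a loose bystander
- pen_pot: white empty pot, 70 mm across, 90 mm high, a loose bystander

How it is judged:
By the outcome, as a careful person would: the job done as asked, in the order asked, and still so for the second after the job is handed in, with the robot touching nothing.
It also fails if it takes over 64 s, if anything falls off the work surface, if the arm or the gripper's body presses on something with over 40 N, if the wrist force passes 120 N, or if a joint passes its speed limit or range.

## Working session

There is one attempt and no reset: what is moved stays moved. The work goes in short steps, Python scripts to look and compute and a tool call to move; the robot and the scene stay as the last step left them, time stands still between calls to the robot, and variables do not carry over. Pictures are saved under pics/ and viewed, at most 12 in all, crops included, and the job is handed in when it is done.

Besides the shell and the picture viewer there is one more tool, called after "Call:" as name(argument=value, ...) on one line, values as JSON. send_rows: Moves the arm, as the interface text tells. Its arguments: {"type":"object","properties":{"rows":{"type":"array","items":{"type":"array","items":{"type":"array","items":{"type":"number"}}}},"grip":{"type":"number"}},"required":["rows"]}

```bash
mkdir -p pics; ls; cat > h.py <<'E'
import numpy as np, cv2
from cell import ctrl
from scipy.spatial.transform import Rotation as R
def shot(name,fn):
    s=ctrl.read_state(); d=ctrl.get_image(name)
    cv2.imwrite('pics/'+fn+'.png',d['pixels'][:,:,::-1])
    E=d.get('extrinsics')
    if E is None:
        T=np.eye(4);T[:3,:3]=R.from_euler('xyz',s['tool_rot']).as_matrix();T[:3,3]=s['eef_pos'];E=T@np.array(d['mount'])
    np.savez('pics/'+fn,E=np.array(E),K=np.array([d['fx'],d['fy'],d['cx'],d['cy']]))
    return d
def ray(fn,u,v):
    z=np.load('pics/'+fn+'.npz');fx,fy,cx,cy=z['K'];E=z['E']
    r=E[:3,:3]@np.array([(u-cx)/fx,-(v-cy)/fy,-1]);return E[:3,3],r/np.linalg.norm(r)
def tri(*obs):
    A=np.zeros((3,3));b=np.zeros(3);L=[]
    for o in obs:
        c,r=ray(*o);P=np.eye(3)-np.outer(r,r);A+=P;b+=P@c;L.append((c,P))
    p=np.linalg.solve(A,b);return p.round(1),[round(float(np.linalg.norm(P@(p-c))),1) for c,P in L]
def onz(fn,u,v,z):
    c,r=ray(fn,u,v);return (c+r*(z-c[2])/r[2]).round(1)
def proj(fn,p):
    z=np.load('pics/'+fn+'.npz');fx,fy,cx,cy=z['K'];E=z['E'];q=E[:3,:3].T@(np.array(p)-E[:3,3])
    return np.array([cx+fx*q[0]/-q[2],cy-fy*q[1]/-q[2]]).round(1)
E
python3 - <<'E'
from h import *
for n in('scene','top','wrist'):
    d=shot(n,n+'0'); print(n,{k:(np.array(v).round(3).tolist()) for k,v in d.items() if k!='pixels'})
print(ctrl.read_state())
a=[cv2.imread(f'pics/{n}0.png') for n in('scene','top')]
E
```

```text
pics
scene {'fx': 494.601, 'fy': 494.601, 'cx': 271.211, 'cy': 221.04, 'extrinsics': [[-0.638, -0.611, 0.469, 1140.733], [0.77, -0.503, 0.393, 470.73], [-0.005, 0.612, 0.791, 1066.352], [0.0, 0.0, 0.0, 1.0]]}
top {'fx': 420.61, 'fy': 420.61, 'cx': 283.039, 'cy': 206.979, 'extrinsics': [[0.061, 0.974, -0.217, 383.906], [-0.998, 0.059, -0.016, -4.263], [-0.003, 0.218, 0.976, 1029.288], [0.0, 0.0, 0.0, 1.0]]}
wrist {'fx': 343.094, 'fy': 343.094, 'cx': 276.76, 'cy': 207.526, 'mount': [[-0.001, 0.966, 0.258, 65.191], [1.0, 0.0, 0.001, -0.187], [0.001, 0.258, -0.966, -70.187], [0.0, 0.0, 0.0, 1.0]]}
{'clock': 0.15, 'qpos': array([-1.27381455,  0.62912488,  0.03843271,  1.5181448 , -0.02701083,
        0.9963298 , -0.02000925]), 'qd': array([ 0.00158151, -0.00123108,  0.00105933, -0.00377531,  0.00069709,
       -0.0017455 ,  0.00266992]), 'tau': array([ 1.72578562e-03, -5.63792431e+01,  1.22759566e+00, -1.93651146e+01,
        1.11019556e-02,  7.38689705e-03, -1.44647157e-05]), 'eef_pos': array([230.49341359, 607.35335069, 303.20359552]), 'tool_rot': array([-3.14010279e+00, -1.10087045e-05,  2.77880828e+00]), 'force': array([-0.46445027, -0.08425645, -0.72228758]), 'torque': array([0.06573626, 0.01474315, 0.01138978]), 'gripper_force': 0.0, 'width': 85.22092799263959}
```

View pics/scene0.png

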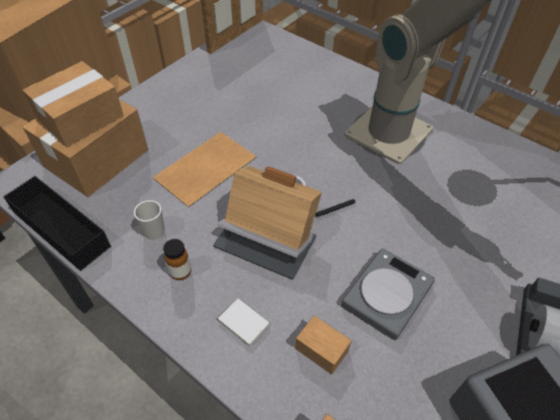

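View pics/top0.png

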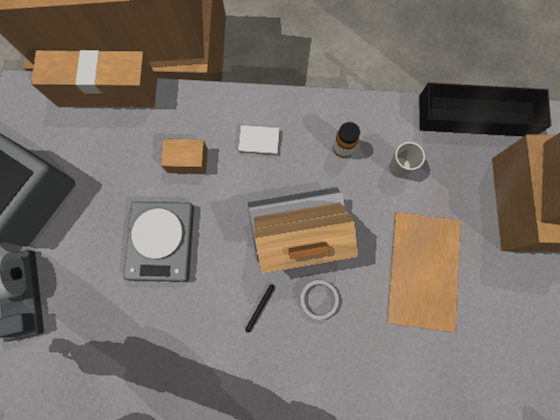

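The scene view shows the box at about (270,215), with the bar at (280,177), the pad at (205,168), the scale at (388,290) and the pan at (387,290). The top view shows the lid at (305,240), the bar at (312,251), the pad at (425,271) and the pan at (157,233). I'll enlarge both for exact pixels.

```bash
python3 - <<'E'
import cv2
a=cv2.imread('pics/top0.png');cv2.imwrite('pics/c_top.png',cv2.resize(a[180:290,240:370],None,fx=5,fy=5,interpolation=cv2.INTER_CUBIC))
a=cv2.imread('pics/scene0.png');cv2.imwrite('pics/c_sc.png',cv2.resize(a[155:275,205:335],None,fx=5,fy=5,interpolation=cv2.INTER_CUBIC)[:600])
E
```

```text
(no output)
```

View pics/c_top.png

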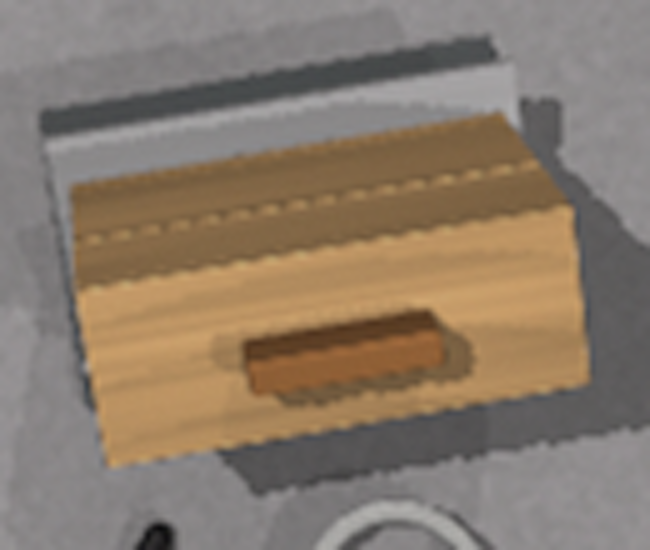

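View pics/c_sc.png

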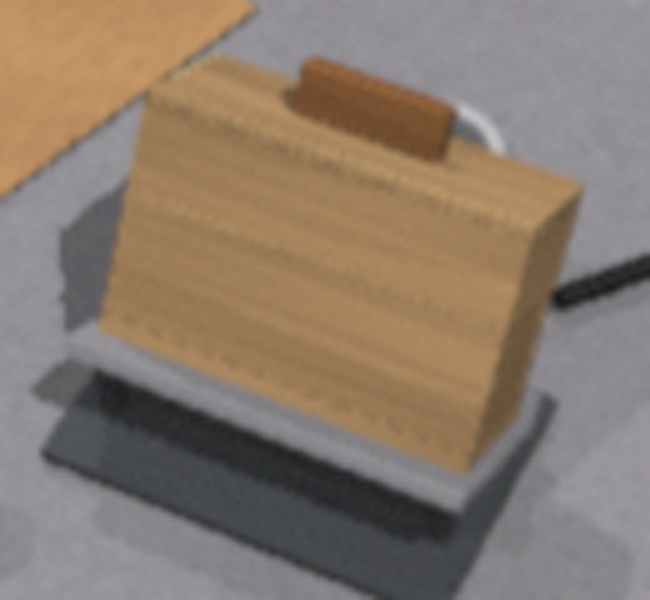

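The crops give clean lid-top corners. In the top crop they are (75,290), (573,207), (588,383) and (108,467). In the scene crop they are (535,232), (152,95), (212,55) and (582,187). I'll fit the pose of the lid from these and triangulate the pad and pan.

```bash
cat > fit.py <<'E'
from h import *
from scipy.optimize import least_squares
T=lambda x,y:('top0',240+(x+.5)/5-.5,180+(y+.5)/5-.5)
S=lambda x,y:('scene0',205+(x+.5)/5-.5,155+(y+.5)/5-.5)
names={(40.5,104,55):(T(75,290),S(535,232)),(40.5,-104,55):(T(573,207),S(152,95)),(-40.5,104,55):(T(108,467),S(582,187)),(-40.5,-104,55):(T(588,383),S(212,55)),
 (8,40,83):(T(246,360),S(443,113)),(8,-40,83):(T(436,333),S(303,68))}
def Rl(y): return R.from_euler('z',y)*R.from_euler('y',-np.pi/6)
if __name__=='__main__':
    for p,o in names.items(): print(p,tri(*o))
    def res(v):
        r=[]
        for p,os in names.items():
            w=Rl(v[3]).apply(p)+v[:3]
            for o in os: r+=list(proj(o[0],w)-np.array(o[1:]))
        return r
    s=least_squares(res,[480,-30,140,.15],diff_step=1e-3);print('lid',s.x.round(3),np.array(s.fun).round(1))
    o=s.x[:3];r=Rl(s.x[3]);print('expected lid origin z check: box underside height',(o-80*r.apply([0,0,1])).round(1))
    tc=[(396,212),(461,219),(456,330),(388,322)];sc=[(154,168),(190,202),(256,158),(219,136)]
    P=np.array([onz('top0',*c,5) for c in tc]);Q=np.array([onz('scene0',*c,5) for c in sc])
    print('pad top',P,P.mean(0));print('pad scene',Q,Q.mean(0))
    print('pan',tri(('top0',157,233),('scene0',387.5,290.5)))
E
python3 fit.py
```

```text
(40.5, 104, 55) (array([506.6,  63.7, 175.9]), [0.7, 0.7])
(40.5, -104, 55) (array([ 553.7, -138.3,  171.9]), [0.6, 0.6])
(-40.5, 104, 55) (array([438.9,  46.6, 135.4]), [1.7, 1.7])
(-40.5, -104, 55) (array([ 487.2, -155.2,  135. ]), [2.7, 2.7])
(8, 40, 83) (array([481.8,  -9.1, 186.9]), [2.2, 2.2])
(8, -40, 83) (array([497.8, -84.7, 180.9]), [1.6, 1.6])
lid [ 5.23846e+02 -3.04590e+01  1.22653e+02  1.65000e-01] [-4.7 -5.3  2.  -0.1 -2.   0.8  2.7 -5.3 -6.8 -4.3  4.7  0.6 -3.4  2.1
  6.3 -3.5 -5.2 -2.3  4.8 -0.4 -3.  -1.   3.8 -3.5]
expected lid origin z check: box underside height [563.3 -23.9  53.4]
pad top [[ 616.2 -268.1    5. ]
 [ 608.2 -428.7    5. ]
 [ 342.1 -408.9    5. ]
 [ 350.5 -250.2    5. ]] [ 479.25  -338.975    5.   ]
pad scene [[ 579.5 -452.1    5. ]
 [ 604.4 -275.6    5. ]
 [ 356.2 -245.6    5. ]
 [ 356.5 -398.2    5. ]] [ 474.15  -342.875    5.   ]
pan (array([521.6, 306. ,  46.4]), [0.1, 0.1])
```

```bash
sed -i 's/return np.array(\[cx+fx\(.*\)\]).round(1)/return np.array([cx+fx\1])/' h.py; sed -i 's/,diff_step=1e-3//' fit.py; cat >> fit.py <<'E'
    L=o+r.apply([0,0,77]);print('bar grasp pt',L.round(1),'n',r.apply([0,0,1]).round(3),'yaw',s.x[3])
    # tool frame: z=-n, y = +-lid x
    st=ctrl.read_state();R0=R.from_euler('xyz',st['tool_rot'])
    for sg in(1,-1):
        z=-r.apply([0,0,1]);y=sg*r.apply([1,0,0]);x=np.cross(y,z);Rt=R.from_matrix(np.c_[x,y,z])
        tcp=L-54*z
        print(sg,'tcp',tcp.round(1),'rpy',Rt.as_euler('xyz').round(3),'shift cm',(R0.inv().apply(tcp-80*z-st['eef_pos'])/10).round(2),'rotvec',(R0.inv()*Rt).as_rotvec().round(3))
    e1=P[0]-P[3]+P[1]-P[2];print('pad yaw',np.arctan2(e1[1],e1[0]))
E
tail -12 fit.py | head -2; python3 fit.py | tail -18
```

```text
tc=[(396,212),(461,219),(456,330),(388,322)];sc=[(154,168),(190,202),(256,158),(219,136)]
    P=np.array([onz('top0',*c,5) for c in tc]);Q=np.array([onz('scene0',*c,5) for c in sc])
(8, 40, 83) (array([481.8,  -9.1, 186.9]), [2.2, 2.2])
(8, -40, 83) (array([497.8, -84.7, 180.9]), [1.6, 1.6])
lid [ 5.23158e+02 -3.90020e+01  1.06903e+02  2.34000e-01] [ 0.2 -0.   0.4  0.3  0.1 -0.6 -0.6 -0.7  0.2 -0.1  1.2  0.4  0.8 -0.2
  1.4  0.3  0.4  0.4  1.6  1.1  1.4 -0.9  0.  -0.4]
expected lid origin z check: box underside height [562.1 -29.7  37.6]
pad top [[ 616.2 -268.1    5. ]
 [ 608.2 -428.7    5. ]
 [ 342.1 -408.9    5. ]
 [ 350.5 -250.2    5. ]] [ 479.25  -338.975    5.   ]
pad scene [[ 579.5 -452.1    5. ]
 [ 604.4 -275.6    5. ]
 [ 356.2 -245.6    5. ]
 [ 356.5 -398.2    5. ]] [ 474.15  -342.875    5.   ]
pan (array([521.6, 306. ,  46.4]), [0.1, 0.1])
bar grasp pt [485.7 -47.9 173.6] n [-0.486 -0.116  0.866] yaw 0.23361756178173917
1 tcp [459.4 -54.2 220.4] rpy [2.618 0.    1.804] shift cm [-41.57 -55.97   1.44] rotvec [-0.483 -0.254  0.952]
-1 tcp [459.4 -54.2 220.4] rpy [-2.618  0.    -1.337] shift cm [-41.57 -55.97   1.44] rotvec [ 0.298 -0.566 -2.108]
pad yaw -0.07077291272405672
```

Call:
send_rows(rows=[[[-8,-11,0,0,0,0],[-16,-22,0,0,0,0.1],[-24,-32,0,-0.1,-0.05,0.25],[-30,-42,0.5,-0.2,-0.1,0.4],[-36,-50,1,-0.3,-0.16,0.6],[-40,-54,1.4,-0.4,-0.21,0.8],[-41.6,-56,1.4,-0.48,-0.25,0.95],[-41.6,-56,1.4,-0.48,-0.25,0.95],[-41.6,-56,1.4,-0.48,-0.25,0.95],[-41.6,-56,1.4,-0.48,-0.25,0.95]]], grip=130)

```text
clock: 1.15
eef_pos: [337.9, 241.1, 296.8]
tool_rot: [2.719, 0.063, 1.963]
force: [0.1, -0.1, -0.1]
width: 41.7
gripper_force: 0.0
```

```bash
cat >> h.py <<'E'
def delta(tcp,Rt):
    s=ctrl.read_state();R0=R.from_euler('xyz',s['tool_rot'])
    print(round(s['clock'],2),'at',s['eef_pos'].round(1),'q',s['qpos'].round(2),'F',s['force'].round(1),'w',round(s['width'],1))
    print('-> shift',(R0.inv().apply(np.array(tcp)-s['eef_pos'])/10).round(2),'rot',(R0.inv()*Rt).as_rotvec().round(3))
def tilt(yaw,a=np.pi/6): # tool over box frame with yaw; tool y=box x, tilted a
    return R.from_euler('z',yaw)*R.from_euler('y',-a)*R.from_matrix(np.array([[0,1,0],[1,0,0],[0,0,-1]]).T)
E
python3 -c "
from h import *
Rt=tilt(.2336);print(Rt.as_euler('xyz'));delta([420,-63.5,289.7],Rt)"
```

```text
[2.61799388 0.         1.80439633]
1.15 at [337.9 241.1 296.8] q [-0.95  0.22  0.13  2.41  0.94  0.25 -1.31] F [ 0.1 -0.1 -0.1] w 41.7
-> shift [-31.18  -4.79   0.78] rot [-0.096 -0.016  0.17 ]
```

Call:
send_rows(rows=[[[-5,-0.7,0.1,-0.02,0,0.02],[-10,-1.5,0.2,-0.04,0,0.05],[-15,-2.3,0.3,-0.06,-0.01,0.09],[-20,-3.1,0.5,-0.08,-0.01,0.12],[-25,-3.8,0.6,-0.1,-0.015,0.15],[-29,-4.4,0.7,-0.1,-0.016,0.17],[-31.2,-4.8,0.8,-0.1,-0.016,0.17],[-31.2,-4.8,0.8,-0.1,-0.016,0.17],[-31.2,-4.8,0.8,-0.1,-0.016,0.17],[-31.2,-4.8,0.8,-0.1,-0.016,0.17]]])

```text
clock: 2.15
eef_pos: [419.8, 24.8, 294.1]
tool_rot: [2.62, -0.002, 1.809]
force: [2.2, -1.0, -1.0]
width: 41.7
gripper_force: 0.0
```

```bash
python3 -c "
from h import *
Rt=tilt(.2336);delta([420,-63.5,289.7],Rt);shot('wrist','w1')"
```

```text
2.15 at [419.8  24.8 294.1] q [ 0.86  0.44 -1.25  2.46  1.66  0.41 -1.56] F [ 2.2 -1.  -1. ] w 41.7
-> shift [-8.59 -2.   -0.67] rot [-0.002 -0.005  0.003]
```

View pics/w1.png

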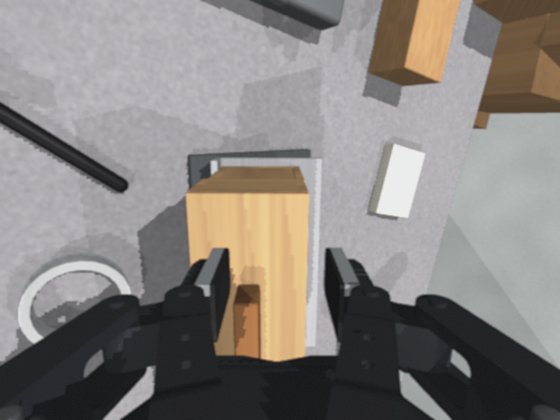

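The wrist view shows the lid in the right place: its uphill/downhill edges are at u≈188..308 and the bar is at (245,320). But the arm is up against the limits of joints 3 and 4, so I'll fit its kinematics and find a better posture.

```bash
cat > kin.py <<'E'
from h import *
from scipy.optimize import least_squares
import itertools
D=[([-1.27381455,.62912488,.03843271,1.5181448,-.02701083,.9963298,-.02000925],[230.493,607.353,303.204],[-3.1401,0,2.77881]),
([-.95,.22,.13,2.41,.94,.25,-1.31],[337.9,241.1,296.8],[2.719,.063,1.963]),
([.86,.44,-1.25,2.46,1.66,.41,-1.56],[419.8,24.8,294.1],[2.62,-.002,1.809])]
def rz(a):return R.from_euler('z',a)
def ry(a):return R.from_euler('y',a)
def fk(q,L,sg):
    h,a,b,c,e1,e2,w=L
    A=rz(sg[0]*q[0])*ry(q[1]);p=np.array([0,0,h])+A.apply([e1,0,a])
    A=A*rz(sg[1]*q[2])*ry(q[3]);p=p+A.apply([e2,0,b])
    A=A*rz(sg[2]*q[4])*ry(q[5]);p=p+A.apply([w,0,c])
    return p,A*rz(sg[3]*q[6]+np.pi/2)
if __name__=='__main__':
    for sg in itertools.product([-1],[1,-1],[1,-1],[1,-1]):
        e=[np.degrees((fk(q,[0]*7,sg)[1].inv()*R.from_euler('xyz',r)).magnitude()).round(1) for q,_,r in D]
        print(sg,e)
        if max(e)<5:
            s=least_squares(lambda L:np.r_[np.concatenate([fk(q,L,sg)[0]-p for q,p,_ in D]),(L-[330,350,350,200,0,0,0])*.02],[330,350,350,200,0,0,0]);print(s.x.round(1),s.fun.round(1))
E
python3 kin.py
```

```text
(-1, 1, 1, 1) [np.float64(7.5), np.float64(64.3), np.float64(125.7)]
(-1, 1, 1, -1) [np.float64(5.2), np.float64(96.9), np.float64(80.3)]
(-1, 1, -1, 1) [np.float64(6.4), np.float64(162.4), np.float64(97.6)]
(-1, 1, -1, -1) [np.float64(4.4), np.float64(14.9), np.float64(143.2)]
(-1, -1, 1, 1) [np.float64(4.7), np.float64(49.5), np.float64(48.8)]
(-1, -1, 1, -1) [np.float64(3.1), np.float64(107.7), np.float64(169.4)]
(-1, -1, -1, 1) [np.float64(2.3), np.float64(150.2), np.float64(178.3)]
(-1, -1, -1, -1) [np.float64(0.0), np.float64(0.1), np.float64(0.6)]
[521.8 468.9 473.9 252.7  65.4  57.8  45.1] [-25.1   8.4   0.    0.6   0.7  -4.5  -1.2  -0.2   4.4   3.8   2.4   2.5
   1.1   1.3   1.2   0.9]
```

```bash
cat >> h.py <<'E'
def log():
    s=ctrl.read_state();open('log.txt','a').write(' '.join(map(str,[*s['qpos'],*s['eef_pos'],*s['tool_rot']]))+'\n')
_d=delta
def delta(t,r): log();_d(t,r)
E
python3 -c "
from h import *
delta([560,-30,380],tilt(.2336,.0))"
```

```text
2.2 at [419.7  10.8 292.1] q [ 0.88  0.44 -1.24  2.47  1.66  0.42 -1.56] F [ 0.5 -5.7 -2.2] w 41.9
-> shift [-6.96 15.52 -1.27] rot [ 0.517  0.009 -0.021]
```

Call:
send_rows(rows=[[[0,3,-1,0.1,0,0],[0,6,-2,0.2,0,0],[0,9,-3,0.3,0,0],[0,12,-3,0.4,0,0],[0,15,-2,0.5,0,0],[0,15.5,-1.3,0.52,0,0]]])

```text
clock: 2.8
eef_pos: [538.6, 51.7, 380.1]
tool_rot: [3.073, 0.018, 1.797]
force: [2.4, -0.3, 0.4]
width: 41.7
gripper_force: 0.0
```

```bash
python3 -c "
from h import *
delta([600,-30,400],tilt(.2336,.0))"
```

```text
2.8 at [538.6  51.7 380.1] q [ 0.57  0.57 -1.13  1.75  0.61  1.13 -0.52] F [ 2.4 -0.3  0.4] w 41.7
-> shift [-9.38  4.27 -1.54] rot [ 0.069  0.018 -0.006]
```

Call:
send_rows(rows=[[[-3,3,-1,0.07,0.02,0],[-6,5,-2,0.07,0.02,0],[-9,6,-2,0.07,0.02,0],[-9.4,6,-2,0.07,0.02,0],[-9.4,6,-2,0.07,0.02,0],[-9.4,6,-2,0.07,0.02,0],[-9.4,6,-2,0.07,0.02,0],[-9.4,6,-2,0.07,0.02,0]]])

```text
clock: 3.6
eef_pos: [615.7, -25.8, 404.4]
tool_rot: [3.139, -0.002, 1.8]
force: [-0.1, 0.2, -0.2]
width: 41.8
gripper_force: 0.0
```

```bash
cat > kin2.py <<'E'
from kin import *
S=(-1,-1,-1,-1)
def frames(q):
    A=R.identity();F=[np.array([0,0,1])[:,None]]
    out=[]
    for i in range(7):
        A=A*(rz(-q[i]) if i%2==0 else ry(q[i])); out.append(A.as_matrix())
    return out
def design(q):
    f=frames(q)
    # unknown: base z ; v after q1(y), q2 (3), q4(3), q6(3), 
    return np.c_[[0,0,1],f[0][:,1],f[1],f[3],f[5]]
def load():
    X=np.atleast_2d(np.loadtxt('log.txt'));Q=[D[0][0]]+[x[:7] for x in X];P=[D[0][1]]+[x[7:10] for x in X];return Q,np.array(P)
def fit():
    Q,P=load();A=np.vstack([design(q) for q in Q]);b=P.ravel()
    prior=np.array([350,0,0,0,380,0,0,380,0,0,180.]);W=.02
    x=np.linalg.lstsq(np.vstack([A,W*np.eye(11)]),np.r_[b,W*prior],rcond=None)[0]
    return x,(A@x-b)
if __name__=='__main__':
    x,r=fit();print(x.round(1),r.round(1))
E
python3 -c "
from h import *
delta([600,-30,400],tilt(.2336,.0))
import kin2;x,r=kin2.fit();print(x.round(1),r.round(1))"
```

```text
3.6 at [615.7 -25.8 404.4] q [ 0.59  0.69 -1.1   1.46  0.61  1.36 -0.31] F [-0.1  0.2 -0.2] w 41.8
-> shift [-0.06 -1.62  0.44] rot [ 0.003 -0.002 -0.004]
[341.6  -5.7   6.6  -5.7 548.4  -1.5 -15.3 381.   -1.   -1.4 272.1] [-0.  -0.1 -0.1 -0.1 -0.  -0.1  0.7 -0.1  0.2 -0.5  0.2  0.1]
```

```bash
cat > ik.py <<'E'
from kin2 import *
X,_=fit()
lo=np.array([-3.06,-.37,-1.25,.18,-1.1,.23,-2.94]);hi=np.array([3.06,2.12,1.32,2.47,4.24,1.98,2.94])
def FK(q): return design(q)@X, R.from_matrix(frames(q)[6])*rz(np.pi/2)
def sol(p,Rt,q3,q0):
    def f(v):
        q=np.array([v[0],v[1],q3,*v[2:]]);P,A=FK(q);return np.r_[(P-p)/100,(A.inv()*Rt).as_rotvec()]
    best=None
    s=least_squares(f,np.delete(q0,2),bounds=(np.delete(lo,2),np.delete(hi,2)))
    return np.insert(s.x,2,q3),np.abs(s.fun).max()
B=tilt(.2336);n=np.array([-.486,-.116,.866]);g=np.array([459.4,-54.2,220.4])
poses={'grasp':(g,B),'lift50':(g+50*n,B),'lift90':(g+90*n,B),'bottle':(np.array([455,-54,230])+np.array([-6,50,0]),B),'bottleup':(np.array([455,-54,230])+90*n,B),'pad':(np.array([477,-340,136]),tilt(-1.64,0)),'pan':(np.array([521,306,206]),tilt(.23,0))}
if __name__=='__main__':
    rng=np.random.default_rng(0)
    for k,(p,Rt) in poses.items():
        for q3 in(-1.2,-.9,-.6,-.3,0,.3,.6,.9,1.2):
            az=np.arctan2(p[1],p[0]);S=[]
            for q0 in ([-az,.5,q3,2,0,.6,0],[-az,.5,q3,2,1.5,.6,-1.5],[-az-q3,.5,q3,2,-.8,.6,1],[-az-q3,.5,q3,2,2.5,.6,-2.5],[-az-q3,.5,q3,2,3.5,1,0]):
                q,e=sol(p,Rt,q3,np.clip(q0,lo+.01,hi-.01))
                if e<.01 and not any(np.abs(q-t).max()<.05 for t in S): S.append(q)
            for q in S: print(k,q3,q.round(2))
E
python3 ik.py
```

```text
grasp -1.2 [ 0.95  0.75 -1.2   2.43  1.94  0.58 -1.54]
grasp -0.9 [ 0.8   0.61 -0.9   2.44  2.24  0.37 -1.84]
grasp -0.6 [ 0.61  0.52 -0.6   2.44  2.75  0.26 -2.36]
grasp 0 [0.18 0.47 0.   2.45 3.81 0.33 2.87]
grasp 0.3 [-0.03  0.49  0.3   2.46  4.06  0.44  2.61]
grasp 0.6 [-0.24  0.54  0.6   2.46  4.23  0.59  2.45]
lift50 -1.2 [ 1.04  0.57 -1.2   2.44  1.8   0.4  -1.42]
lift50 0 [0.21 0.33 0.   2.46 4.17 0.25 2.52]
lift90 -1.2 [ 1.13  0.42 -1.2   2.44  1.5   0.24 -1.14]
bottle -1.2 [ 0.82  0.7  -1.2   2.47  1.95  0.62 -1.71]
bottle -0.9 [ 0.66  0.56 -0.9   2.47  2.19  0.41 -1.94]
pad -1.2 [ 1.22  1.11 -1.2   1.8   1.17  1.14 -2.05]
pad -0.9 [ 1.1   0.95 -0.9   1.81  0.96  0.89 -1.9 ]
pad -0.6 [ 0.94  0.84 -0.6   1.82  0.7   0.71 -1.7 ]
pad -0.3 [ 0.76  0.78 -0.3   1.82  0.38  0.59 -1.42]
pad 0 [ 0.57  0.76  0.    1.83  0.    0.55 -1.07]
pad 0.3 [ 0.38  0.79  0.3   1.83 -0.39  0.58 -0.71]
pad 0.6 [ 0.21  0.86  0.6   1.84 -0.74  0.69 -0.4 ]
pad 0.9 [ 0.06  0.98  0.9   1.84 -1.01  0.87 -0.16]
pan -1.2 [ 0.06  1.   -1.2   1.72  1.01  1.18 -1.2 ]
pan -0.9 [-0.06  0.85 -0.9   1.72  0.79  0.98 -1.04]
pan -0.6 [-0.21  0.75 -0.6   1.73  0.55  0.84 -0.83]
pan -0.3 [-0.39  0.7  -0.3   1.74  0.28  0.75 -0.6 ]
pan 0 [-0.58  0.68  0.    1.74  0.    0.72 -0.35]
pan 0.3 [-0.76  0.7   0.3   1.75 -0.29  0.74 -0.09]
pan 0.6 [-0.94  0.76  0.6   1.75 -0.57  0.81  0.17]
pan 0.9 [-1.08  0.87  0.9   1.75 -0.83  0.95  0.39]
pan 1.2 [-1.19  1.03  1.2   1.75 -1.06  1.16  0.58]
```

```bash
python3 -c "
from h import *
delta([519,-40,314],tilt(.2336))"
```

```text
3.6 at [615.7 -25.8 404.4] q [ 0.59  0.69 -1.1   1.46  0.61  1.36 -0.31] F [-0.1  0.2 -0.2] w 41.8
-> shift [ 0.79 -9.76  9.02] rot [-0.521 -0.001 -0.005]
```

Call:
send_rows(rows=[[[0.1,-1.5,1.4,-0.09,0,0],[0.3,-3.2,3,-0.18,0,0],[0.4,-5,4.6,-0.27,0,0],[0.6,-6.8,6.2,-0.36,0,0],[0.7,-8.5,7.8,-0.45,0,0],[0.8,-9.8,9,-0.52,0,0],[0.8,-9.8,9,-0.52,0,0],[0.8,-9.8,9,-0.52,0,0]]])

```text
clock: 4.4
eef_pos: [519.4, -40.6, 314.6]
tool_rot: [2.619, -0.001, 1.799]
force: [1.2, 0.1, 0.3]
width: 41.7
gripper_force: 0.0
```

```bash
python3 -c "
from h import *
delta([435,-60,264],tilt(.2336));shot('wrist','w2')
import cv2
a=cv2.imread('pics/w2.png');b=cv2.imread('pics/w1.png')
cv2.imwrite('pics/w2b.png',cv2.resize(a,(800,600),interpolation=cv2.INTER_CUBIC))"
```

```text
4.4 at [519.4 -40.6 314.6] q [ 0.81  0.44 -0.94  2.2   1.06  0.27 -0.74] F [1.2 0.1 0.3] w 41.7
-> shift [ 1.000e-02 -1.003e+01  6.000e-02] rot [-0.001  0.002 -0.005]
```

View pics/w2b.png

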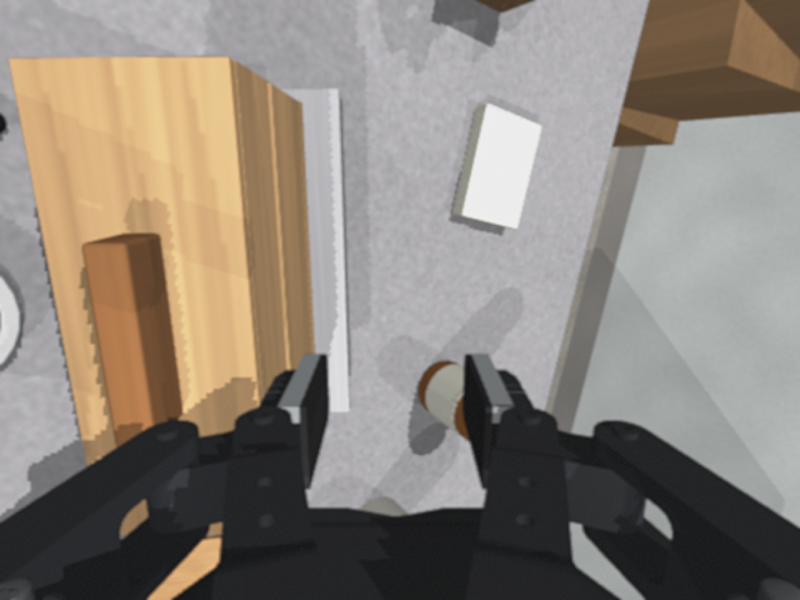

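The enlarged w2 view shows the lid's +y end corners at (10,59) and (232,57). The bar-top corners at its +y end are at (84,243) and (129,237), all at 1.43x. I'll refit with these.

```bash
cat > fit2.py <<'E'
from fit import *
W=lambda x,y:('w2',(x+.5)*.7-.5,(y+.5)*.7-.5)
obs=[(p,o) for p,os in names.items() for o in os]
new=[((-40.5,104,55),W(10,59)),((40.5,104,55),W(232,57)),((-8,40,83),W(84,243)),((8,40,83),W(129,240))]
def res(v,O): return np.concatenate([proj(o[0],Rl(v[3]).apply(p)+v[:3])-np.array(o[1:]) for p,o in O])
for O in (obs+new*2,new):
    s=least_squares(res,[523,-39,107,.234],args=(O,));r=Rl(s.x[3])
    print('lid',s.x.round(3),s.fun[-8:].round(1),'grasp tcp',(s.x[:3]+r.apply([0,0,77+54])).round(1))
E
python3 fit2.py; python3 -c "
from h import *
from fit import Rl
delta([435,-60,264],tilt(.2336))"
```

```text
lid [ 5.23363e+02 -3.98570e+01  1.06585e+02  2.37000e-01] [ 1.  -0.4 -0.7 -0.6 -0.5 -0.7  0.1  1.1] grasp tcp [459.7 -55.3 220. ]
lid [ 5.23442e+02 -3.98730e+01  1.06740e+02  2.39000e-01] [ 0.9 -0.3 -0.7 -0.6 -0.4 -0.5  0.2  1.3] grasp tcp [459.8 -55.4 220.2]
4.45 at [520.6 -40.1 315.2] q [ 0.81  0.44 -0.95  2.2   1.06  0.27 -0.74] F [ 0.4  0.2 -0.4] w 41.9
-> shift [-1.000e-02 -1.017e+01  3.000e-02] rot [ 0.001  0.001 -0.006]
```

Call:
send_rows(rows=[[[0,-2,0,0,0,0],[0,-4,0,0,0,0],[0,-6,0,0,0,0],[0,-8,0,0,0,0],[0,-10,0,0,0,0],[0,-10.1,0,0,0,0],[0,-10.1,0,0,0,0]]])

```text
clock: 5.15
eef_pos: [435.9, -60.3, 264.3]
tool_rot: [2.616, -0.003, 1.798]
force: [0.4, 0.2, 0.5]
width: 41.8
gripper_force: 0.0
```

```bash
python3 -c "
from h import *
delta([459.8,-55.4,220.1],tilt(.238))"
```

```text
5.15 at [435.9 -60.3 264.3] q [ 0.99  0.52 -1.1   2.44  1.88  0.32 -1.51] F [0.4 0.2 0.5] w 41.8
-> shift [-0.08 -0.1   5.05] rot [ 0.002  0.003 -0.011]
```

Call:
send_rows(rows=[[[0,0,1,0,0,0],[0,0,2,0,0,-0.01],[-0.1,-0.1,3,0,0,-0.01],[-0.1,-0.1,4,0,0,-0.01],[-0.1,-0.1,4.7,0,0,-0.01],[-0.1,-0.1,5,0,0,-0.01],[-0.1,-0.1,5,0,0,-0.01]]])

```text
clock: 5.85
eef_pos: [458.3, -55.6, 219.8]
tool_rot: [2.618, 0.002, 1.807]
force: [0.4, 0.1, 0.4]
width: 42.0
gripper_force: 0.0
```

Call:
send_rows(rows=[[[0,0,0,0,0,0],[0,0,0,0,0,0],[0,0,0,0,0,0],[0,0,0,0,0,0],[0,0,0,0,0,0],[0,0,0,0,0,0]]], grip=255)

```text
clock: 6.45
eef_pos: [458.3, -55.9, 220.5]
tool_rot: [2.617, 0.004, 1.807]
force: [0.4, -0.3, 6.1]
width: 15.1
gripper_force: 62.7
```

```bash
python3 -c "
from h import *
delta([459.8,-55.4,220.1],tilt(.238))"
```

```text
6.45 at [458.3 -55.9 220.5] q [ 0.92  0.7  -1.12  2.44  2.02  0.52 -1.62] F [ 0.4 -0.3  6.1] w 15.1
-> shift [0.01 0.12 0.11] rot [0.001 0.004 0.   ]
```

Call:
send_rows(rows=[[[0,0,-0.5,0,0,0],[0,0,-1,0,0,0],[0,0,-1.7,0,0,0],[0,0,-2.4,0,0,0],[0,0,-3.1,0,0,0],[0,0,-3.8,0,0,0],[0,0,-4.5,0,0,0],[0,0,-5.2,0,0,0],[0,0,-5.6,0,0,0],[0,0,-5.6,0,0,0]]])

```text
clock: 7.45
eef_pos: [429.9, -62.7, 268.6]
tool_rot: [2.619, 0.004, 1.806]
force: [-0.0, -0.3, -2.0]
width: 15.0
gripper_force: 61.7
```

```bash
python3 -c "
from h import *
delta([500,-80,360],tilt(.238,.2));log"
```

```text
7.45 at [429.9 -62.7 268.6] q [ 1.01  0.5  -1.1   2.45  1.86  0.3  -1.47] F [-0.  -0.3 -2. ] w 15.0
-> shift [-3.35 10.11 -4.71] rot [ 0.323  0.005 -0.001]
```

Call:
send_rows(rows=[[[0,1.5,-1,0,0,0],[0,3,-2,0.04,0,0],[0,5,-3,0.1,0,0],[-0.5,7,-4,0.18,0,0],[-1,9,-5,0.26,0,0],[-2,11,-5,0.34,0,0],[-3,13,-5,0.42,0,0],[-4,14,-5,0.5,0,0],[-5,15,-5,0.52,0,0],[-5,15,-5,0.52,0,0]]])

```text
clock: 8.45
eef_pos: [546.0, -86.7, 385.9]
tool_rot: [3.138, 0.001, 1.805]
force: [-1.0, 0.8, -1.9]
width: 15.3
gripper_force: 61.7
```

```bash
python3 -c "
from h import *
delta([500,-320,330],tilt(-1.64,0))"
```

```text
8.45 at [546.  -86.7 385.9] q [ 0.78  0.6  -1.11  1.67  0.57  1.23 -0.22] F [-1.   0.8 -1.9] w 15.3
-> shift [-21.62  -9.91   5.58] rot [ 0.004 -0.003  1.874]
```

Call:
send_rows(rows=[[[-1.5,-0.7,0,0,0,0.12],[-3,-1.4,0,0,0,0.25],[-5,-2.1,0,0,0,0.38],[-7,-3,0,0,0,0.51],[-9,-4,0,0,0,0.64],[-11,-5,0,0,0,0.77],[-13,-6,0,0,0,0.9],[-15,-7,0,0,0,1.03],[-17,-8,0,0,0,1.16],[-18,-8.5,0,0,0,1.25]]])

```text
clock: 9.45
eef_pos: [501.3, -283.0, 385.7]
tool_rot: [3.139, 0.0, 0.549]
force: [-0.6, 0.2, -1.5]
width: 14.8
gripper_force: 61.6
```

```bash
python3 -c "
from h import *
delta([477,-340,330],tilt(-1.64,0))"
```

```text
9.45 at [ 501.3 -283.   385.7] q [ 0.95  0.53 -0.77  1.61  0.39  1.17 -0.93] F [-0.6  0.2 -1.5] w 14.8
-> shift [-5.05  3.58  5.58] rot [ 0.003 -0.001  0.619]
```

Call:
send_rows(rows=[[[-1,0.7,1,0,0,0.11],[-2,1.4,2,0,0,0.22],[-3,2.1,3,0,0,0.33],[-4,2.8,4,0,0,0.44],[-4.6,3.3,5,0,0,0.54],[-5,3.6,5.6,0,0,0.61],[-5,3.6,5.6,0,0,0.62],[-5,3.6,5.6,0,0,0.62]]])

```text
clock: 10.25
eef_pos: [479.7, -337.4, 330.5]
tool_rot: [3.141, -0.003, -0.062]
force: [-1.4, 0.8, -1.2]
width: 15.1
gripper_force: 61.6
```

```bash
python3 -c "
from h import *
delta([477,-340,137],tilt(-1.64,0));shot('wrist','w3');shot('top','top3');shot('scene','scene3')
a=cv2.imread('pics/w3.png');b=cv2.imread('pics/top3.png')[190:345,240:480]; c=cv2.imread('pics/scene3.png')[60:260,100:330]
import numpy as np
b=cv2.resize(b,(480,310)); c=cv2.resize(c,(320,278));o=np.zeros((600,800,3),np.uint8)
o[:290,:388]=cv2.resize(a,(388,290)); o[:278,400:720]=c; o[290:600,:480]=b
cv2.imwrite('pics/m3.png',o)"
```

```text
10.25 at [ 479.7 -337.4  330.5] q [ 0.93  0.56 -0.58  1.66  0.35  1.02 -1.39] F [-1.4  0.8 -1.2] w 15.1
-> shift [-0.3   0.27 19.35] rot [ 0.001 -0.003  0.008]
```

View pics/m3.png

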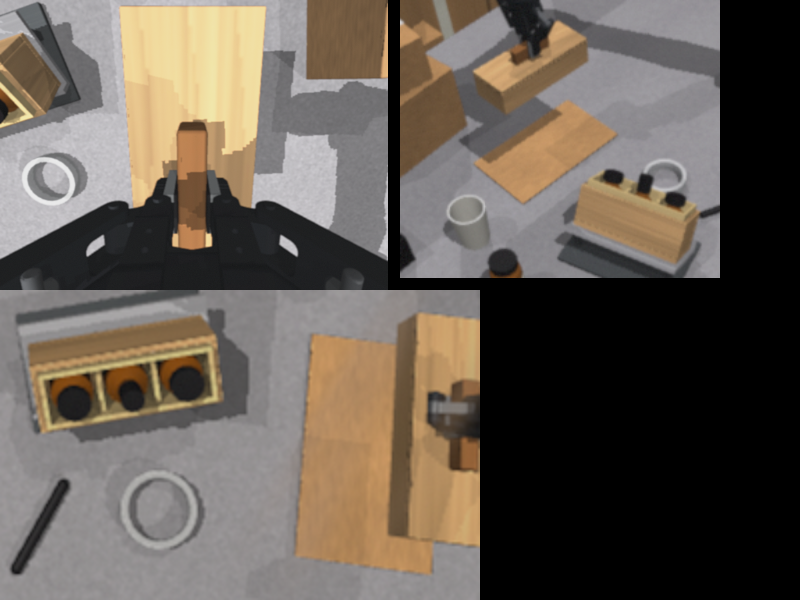

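The w3/top/scene mosaic shows the tall slim cap in the middle cell, at mosaic (132,396). The pad corners are clear in the scene crop: (477,162), (525,201), (615,134) and (570,102).

```bash
python3 -c "
from h import *
from scipy.optimize import least_squares
t=[('top0',396,212.3),('top0',461,219),('top0',456.3,330.8),('top0',388.3,322.5)]
s=[('scene0',189.9,204.0),('scene0',155.4,176.5),('scene0',222.2,133.5),('scene0',255,157)]
m=[(135,80),(135,-80),(-135,-80),(-135,80)]
def res(v,O):
    r=R.from_euler('z',v[2]);return np.concatenate([proj(o[0],r.apply([*p,5])+[v[0],v[1],0])-np.array(o[1:]) for o,p in zip(O,m*2)])
for O in(t,s,t+s):
    q=least_squares(res,[477,-340,-.07],args=(O,));print(q.x.round(3),q.fun.round(1))
"
```

```text
[ 4.78496e+02 -3.39267e+02 -6.40000e-02] [-0.  -1.1 -0.4  0.   0.4  0.8 -0.   0.2]
[ 4.75255e+02 -3.36571e+02 -7.60000e-02] [-0.7  2.  -1.7  0.2 -0.2 -2.3  2.8 -0.9]
[ 4.77161e+02 -3.38161e+02 -6.70000e-02] [-0.3 -0.7 -0.6  0.7 -0.3  1.5 -0.7  0.6 -1.1  2.2 -2.5  0.6 -1.4 -2.2
  1.9 -1.1]
```

Call:
send_rows(rows=[[[-0.1,0.1,2,0,0,0],[-0.2,0.2,5,0,0,0],[-0.2,0.2,8,0,0,0],[-0.2,0.2,11,0,0,0],[-0.2,0.2,14,0,0,0],[-0.2,0.2,16.5,0,0,0],[-0.2,0.2,18,0,0,0],[-0.2,0.2,18.5,0,0,0],[-0.2,0.2,18.7,0,0,0],[-0.2,0.2,18.7,0,0,0]]])

```text
clock: 11.4
eef_pos: [479.3, -340.5, 144.6]
tool_rot: [3.139, -0.005, -0.063]
force: [0.1, -0.3, -1.9]
width: 15.0
gripper_force: 61.6
```

```bash
python3 -c "
from h import *
delta([478,-339,136],tilt(-1.638,0))"
```

```text
11.4 at [ 479.3 -340.5  144.6] q [ 0.85  0.79 -0.44  1.82  0.53  0.65 -1.54] F [ 0.1 -0.3 -1.9] w 15.0
-> shift [-0.15 -0.15  0.86] rot [ 0.002 -0.005  0.004]
```

Call:
send_rows(rows=[[[-0.1,-0.1,0.2,0,-0.005,0],[-0.1,-0.1,0.4,0,-0.005,0],[-0.1,-0.1,0.5,0,-0.005,0],[-0.1,-0.1,0.6,0,-0.005,0],[-0.1,-0.1,0.6,0,-0.005,0],[-0.1,-0.1,0.6,0,-0.005,0]]])

```text
clock: 12.0
eef_pos: [477.8, -339.3, 137.7]
tool_rot: [3.14, 0.002, -0.063]
force: [-0.9, -0.1, -0.9]
width: 14.7
gripper_force: 61.6
```

Call:
send_rows(rows=[[[0,0,0.1,0,0,0],[0,0,0.15,0,0,0],[0,0,0.2,0,0,0],[0,0,0.2,0,0,0]]])

```text
clock: 12.4
eef_pos: [477.7, -339.2, 135.6]
tool_rot: [3.14, 0.002, -0.063]
force: [0.3, 0.5, -1.7]
width: 14.9
gripper_force: 61.6
```

Call:
send_rows(rows=[[[0,0,0.05,0,0,0],[0,0,0.1,0,0,0],[0,0,0.1,0,0,0]]])

```text
clock: 12.7
eef_pos: [477.7, -339.4, 135.0]
tool_rot: [3.14, 0.002, -0.063]
force: [-1.4, 0.2, 3.0]
width: 15.3
gripper_force: 62.2
```

Call:
send_rows(rows=[[[0,0,0.05,0,0,0],[0,0,0.1,0,0,0],[0,0,0.1,0,0,0]]])

```text
clock: 13.0
eef_pos: [477.8, -339.5, 134.9]
tool_rot: [3.139, 0.001, -0.064]
force: [-2.6, -0.7, 10.2]
width: 14.9
gripper_force: 63.4
```

Call:
send_rows(rows=[[[0,0,0,0,0,0],[0,0,0,0,0,0],[0,0,0,0,0,0],[0,0,0,0,0,0]]], grip=130)

```text
clock: 13.4
eef_pos: [477.7, -339.2, 133.4]
tool_rot: [3.14, 0.002, -0.063]
force: [-0.1, 0.4, 0.1]
width: 41.5
gripper_force: 0.0
```

Call:
send_rows(rows=[[[0,0,-1,0,0,0],[0,0,-3,0,0,0],[0,0,-6,0,0,0],[0,0,-10,0,0,0],[0,0,-14,0,0,-0.05],[0,0,-18,0,0,-0.15],[0,0,-22,0,0,-0.25],[0,0,-24,0,0,-0.3],[0,0,-25,0,0,-0.3]]])

```text
clock: 14.3
eef_pos: [478.7, -338.9, 386.6]
tool_rot: [3.138, -0.001, 0.237]
force: [-0.7, -0.1, -0.0]
width: 41.7
gripper_force: 0.0
```

```bash
python3 -c "
from h import *
delta([565,-100,385],tilt(.238,0));shot('top','top4');shot('scene','scene4')
b=cv2.imread('pics/top4.png')[190:345,240:480]; c=cv2.imread('pics/scene4.png')[110:260,140:340]
o=np.zeros((600,800,3),np.uint8)
o[:310,:480]=cv2.resize(b,(480,310),interpolation=cv2.INTER_CUBIC);c=cv2.resize(c,(387,290),interpolation=cv2.INTER_CUBIC);o[310:,:387]=c
d=cv2.imread('pics/top4.png')[205:270,245:355];o[310:548,397:800]=cv2.resize(d,(403,238),interpolation=cv2.INTER_CUBIC)
cv2.imwrite('pics/m4.png',o)"
```

```text
14.3 at [ 478.7 -338.9  386.6] q [ 1.    0.53 -0.69  1.58  0.36  1.16 -1.1 ] F [-0.7 -0.1 -0. ] w 41.7
-> shift [ 13.99 -21.2    0.09] rot [ 0.004  0.002 -1.572]
```

View pics/m4.png

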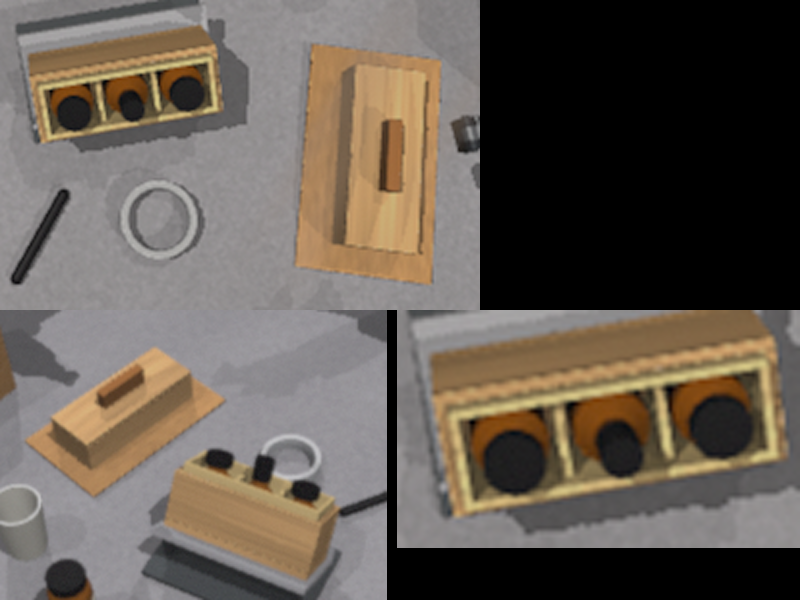

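The mosaic shows the lid lying flat on the pad, bar up. The slim cap top is at crop (622,458) in the top view and (264,459) in the scene view.

```bash
cat > bot.py <<'E'
from h import *
from fit import Rl
o=np.array([523.4,-39.9,106.65]);r=Rl(.238)
u=o-r.apply([0,0,80])
if __name__=='__main__':
    ct=u+r.apply([-3,0,122])
    print('model cap top',ct.round(1),proj('top4',ct),proj('scene4',ct),'tri',tri(('top4',306.4,245.4),('scene4',276,187)))
    b=[478,-339,88];print('lid bar expected',proj('top4',b),'seen',240+393/2,190+157/2)
    g=u+r.apply([-3,0,10+104+54]);n=r.apply([0,0,1]);x=r.apply([1,0,0])
    print('grasp',g.round(1),'pre60',(g+60*n).round(1),'pre60+100x',(g+60*n+90*x).round(1))
E
python3 bot.py
```

```text
model cap top [500.5 -45.5 141.5] [307.16217178 245.81542743] [277.43260217 187.142188  ] tri (array([502.3, -45.7, 142.9]), [2.3, 2.3])
lid bar expected [437.51347362 266.99553195] seen 436.5 268.5
grasp [478.1 -50.9 181.4] pre60 [449.  -58.  233.3] pre60+100x [524.7 -39.6 278.3]
```

Call:
send_rows(rows=[[[1,-1.5,0,0,0,-0.12],[2.5,-4,0,0,0,-0.26],[4,-7,0,0,0,-0.4],[5.5,-9.5,0,0,0,-0.54],[7,-12,0,0,0,-0.68],[8.5,-14,0,0,0,-0.82],[10,-16,0,0,0,-0.96],[11.5,-18,0,0,0,-1.1],[13,-20,0,0,0,-1.24],[14,-21,0,0,0,-1.38]]])

```text
clock: 15.4
eef_pos: [564.7, -99.4, 381.6]
tool_rot: [-3.137, -0.0, 1.625]
force: [0.2, 0.4, -0.0]
width: 41.3
gripper_force: 0.0
```

```bash
python3 -c "
from h import *
delta([524.7,-39.6,310],tilt(.238))"
```

```text
15.4 at [564.7 -99.4 381.6] q [ 0.75  0.62 -1.05  1.61  0.56  1.25 -0.36] F [ 0.2  0.4 -0. ] w 41.3
-> shift [ 6.19 -3.64  7.18] rot [-0.526  0.047 -0.18 ]
```

Call:
send_rows(rows=[[[1,-0.6,1,-0.09,0,-0.04],[2,-1.2,2.2,-0.18,0.01,-0.08],[3.2,-1.8,3.6,-0.27,0.02,-0.12],[4.4,-2.6,5,-0.36,0.03,-0.15],[5.6,-3.3,6.4,-0.45,0.04,-0.17],[6.2,-3.6,7.2,-0.526,0.047,-0.18],[6.2,-3.6,7.2,-0.526,0.047,-0.18],[6.2,-3.6,7.2,-0.526,0.047,-0.18],[6.2,-3.6,7.2,-0.526,0.047,-0.18]]])

```text
clock: 16.3
eef_pos: [527.4, -41.5, 311.7]
tool_rot: [2.616, 0.002, 1.8]
force: [1.5, -0.1, 0.7]
width: 41.8
gripper_force: 0.0
```

```bash
python3 -c "
from h import *
delta([449,-58,233.3],tilt(.238))"
```

```text
16.3 at [527.4 -41.5 311.7] q [ 0.77  0.45 -0.9   2.19  1.06  0.26 -0.74] F [ 1.5 -0.1  0.7] w 41.8
-> shift [  0.19 -10.86   2.76] rot [ 0.002  0.006 -0.007]
```

Call:
send_rows(rows=[[[0,-2,0,0,0,0],[0,-4,0.4,0,0,0],[0.1,-6,1,0,0,0],[0.2,-8,1.7,0,0,0],[0.2,-10,2.5,0,0,-0.007],[0.2,-10.9,2.8,0,0.006,-0.007],[0.2,-10.9,2.8,0,0.006,-0.007],[0.2,-10.9,2.8,0,0.006,-0.007]]])

```text
clock: 17.1
eef_pos: [449.1, -58.5, 232.9]
tool_rot: [2.614, 0.0, 1.808]
force: [0.3, -0.9, -0.1]
width: 42.0
gripper_force: 0.0
```

```bash
python3 -c "
from h import *
from bot import *
delta([478.1,-50.9,181.4],tilt(.238));shot('wrist','w5')
for p in ((-3,0,122),(-3,0,102)): print(proj('w5',u+r.apply(p))*1.4286)
cv2.imwrite('pics/w5b.png',cv2.resize(cv2.imread('pics/w5.png'),(800,600)))"
```

```text
17.1 at [449.1 -58.5 232.9] q [ 0.93  0.64 -1.09  2.45  2.04  0.44 -1.64] F [ 0.3 -0.9 -0.1] w 42.0
-> shift [ 0.06 -0.    5.96] rot [ 0.004  0.001 -0.001]
[395.56666188 340.14417552]
[395.40110077 323.69033626]
```

View pics/w5b.png

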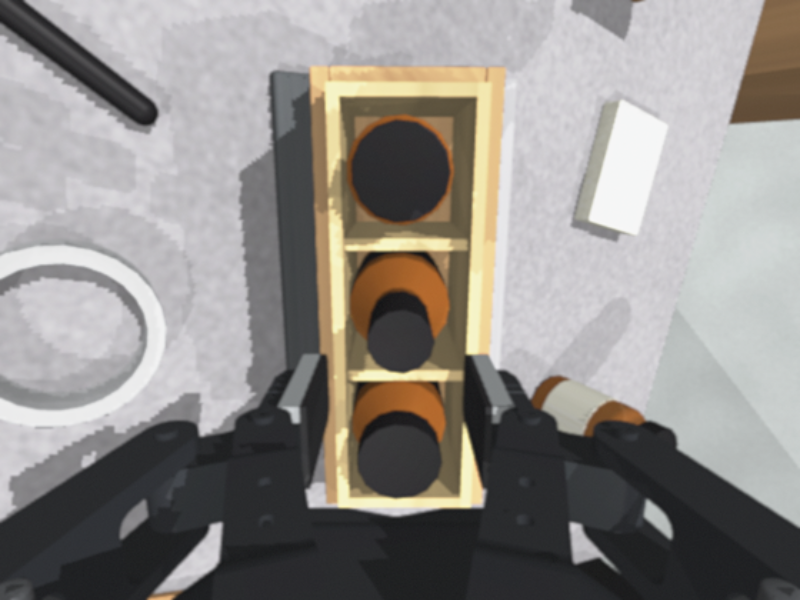

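The w5 view shows the tall cap's top disc at about (401,338), against a predicted (395.5,340), so I'll shift 2 mm uphill. Its neighbours' flat caps are clear of the fingers.

Call:
send_rows(rows=[[[0.1,0.2,0.7,0,0,0],[0.1,0.2,1.6,0,0,0],[0.1,0.2,2.6,0,0,0],[0.1,0.2,3.6,0,0,0],[0.1,0.2,4.6,0,0,0],[0.1,0.2,5.4,0,0,0],[0.1,0.2,5.8,0,0,0],[0.1,0.2,5.8,0,0,0]]])

```text
clock: 17.95
eef_pos: [477.6, -49.7, 182.9]
tool_rot: [2.616, 0.0, 1.81]
force: [-0.7, 0.7, 0.2]
width: 41.7
gripper_force: 0.0
```

Call:
send_rows(rows=[[[0,0,0,0,0,0],[0,0,0,0,0,0],[0,0,0,0,0,0],[0,0,0,0,0,0],[0,0,0,0,0,0],[0,0,0,0,0,0]]], grip=255)

```text
clock: 18.55
eef_pos: [477.8, -49.9, 184.0]
tool_rot: [2.614, 0.002, 1.81]
force: [-1.1, 0.5, 6.7]
width: 24.2
gripper_force: 59.1
```

```bash
python3 -c "
from h import *
delta([478.1,-50.9,181.4],tilt(.238))"
```

```text
18.55 at [477.8 -49.9 184. ] q [ 0.84  0.82 -1.07  2.43  2.14  0.61 -1.7 ] F [-1.1  0.5  6.7] w 24.2
-> shift [-0.11 -0.13  0.22] rot [0.004 0.001 0.002]
```

Call:
send_rows(rows=[[[0,0,-0.6,0,0,0],[0,0,-1.5,0,0,0],[0,0,-2.5,0,0,0],[0,0,-3.5,0,0,0],[0,0,-4.5,0,0,0],[0,0,-5.5,0,0,0],[0,0,-6.5,0,0,0],[0,0,-7.5,0,0,0],[0,0,-8.5,0,0,0],[0,0,-9.3,0,0,0]]])

```text
clock: 19.55
eef_pos: [430.4, -61.4, 263.6]
tool_rot: [2.618, 0.001, 1.808]
force: [-0.5, -0.4, -2.1]
width: 24.4
gripper_force: 59.7
```

```bash
python3 -c "
from h import *
delta([535,60,385],tilt(.238,0))"
```

```text
19.55 at [430.4 -61.4 263.6] q [ 0.98  0.5  -1.07  2.45  1.93  0.3  -1.54] F [-0.5 -0.4 -2.1] w 24.4
-> shift [ 9.33 17.35 -4.01] rot [ 0.523  0.001 -0.   ]
```

Call:
send_rows(rows=[[[0,1.5,-1,0,0,0],[0,3.5,-2.5,0.02,0,0],[0,5.5,-4,0.08,0,0],[0,7.5,-5,0.16,0,0],[0.5,9.5,-5.5,0.25,0,0],[1.5,11.5,-5.5,0.34,0,0],[3,13.5,-5,0.43,0,0],[5,15.5,-4.5,0.5,0,0],[7,17,-4,0.52,0,0],[8,17.4,-4,0.523,0,0]]])

```text
clock: 20.55
eef_pos: [540.2, 50.7, 385.0]
tool_rot: [3.139, -0.002, 1.812]
force: [-0.5, 0.4, -3.2]
width: 24.0
gripper_force: 60.1
```

```bash
python3 -c "
from h import *
delta([521.6,306,300],tilt(.3,0))"
```

```text
20.55 at [540.2  50.7 385. ] q [ 0.54  0.58 -1.1   1.69  0.55  1.21 -0.46] F [-0.5  0.4 -3.2] w 24.0
-> shift [25.21  4.28  8.57] rot [ 0.002 -0.002 -0.058]
```

Call:
send_rows(rows=[[[2,0.3,0.4,0,0,0],[5,0.8,1.2,0,0,0],[8.5,1.4,2.5,0,0,0],[12,2,4,0,0,0],[15.5,2.6,5.5,0,0,0],[19,3.2,7,0,0,0],[22,3.8,8,0,0,0],[24,4.1,8.5,0,0,0],[25.2,4.3,8.6,0,0,0],[25.2,4.3,8.6,0,0,0]]])

```text
clock: 21.55
eef_pos: [521.0, 303.2, 299.1]
tool_rot: [3.14, 0.001, 1.812]
force: [0.0, -0.1, -2.8]
width: 24.1
gripper_force: 60.2
```

```bash
python3 -c "
from h import *
delta([521.6,306,215],tilt(.238,0));shot('scene','scene6');shot('top','top6')
o=np.zeros((600,800,3),np.uint8)
c=cv2.imread('pics/scene6.png')[180:340,330:450];o[:600,:450]=cv2.resize(c,(450,600),interpolation=cv2.INTER_CUBIC)
c=cv2.imread('pics/top6.png')[190:290,110:210];o[:340,460:800]=cv2.resize(c,(340,340),interpolation=cv2.INTER_CUBIC)
cv2.imwrite('pics/m6.png',o)"
```

```text
21.55 at [521.  303.2 299.1] q [-0.02  0.73 -0.97  1.64  0.66  1.12 -0.93] F [ 0.  -0.1 -2.8] w 24.1
-> shift [0.26 0.11 8.41] rot [0.001 0.001 0.003]
```

View pics/m6.png

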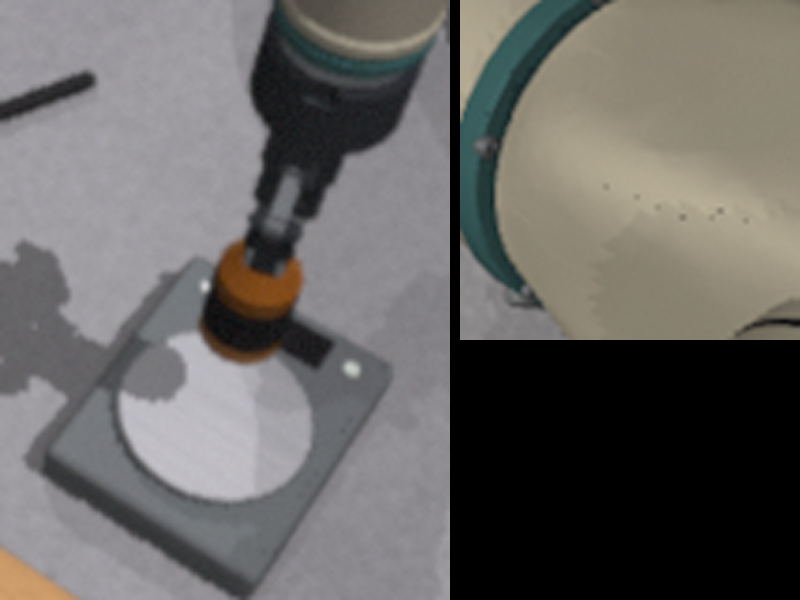

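The m6 view shows the bottle held upright above the pan. The pan's centre is at crop (215,415), which agrees with the earlier triangulation.

Call:
send_rows(rows=[[[0.1,0,1,0,0,0],[0.2,0.1,2.5,0,0,0],[0.2,0.1,4,0,0,0],[0.2,0.1,5.5,0,0,0],[0.2,0.1,7,0,0,0],[0.2,0.1,8,0,0,0],[0.2,0.1,8.5,0,0,0],[0.2,0.1,8.6,0,0,0],[0.2,0.1,8.6,0,0,0]]])

```text
clock: 22.55
eef_pos: [522.9, 305.2, 213.5]
tool_rot: [3.139, 0.0, 1.81]
force: [-0.6, 0.0, -1.4]
width: 24.2
gripper_force: 60.2
```

Call:
send_rows(rows=[[[0,0,0.1,0,0,0],[0,0,0.2,0,0,0],[0,0,0.3,0,0,0],[0,0,0.3,0,0,0]]])

```text
clock: 22.95
eef_pos: [522.8, 304.7, 210.3]
tool_rot: [3.139, 0.001, 1.81]
force: [0.2, 0.2, -2.3]
width: 24.2
gripper_force: 60.2
```

Call:
send_rows(rows=[[[0,0,0.05,0,0,0],[0,0,0.1,0,0,0],[0,0,0.15,0,0,0],[0,0,0.15,0,0,0]]])

```text
clock: 23.35
eef_pos: [522.8, 304.8, 208.7]
tool_rot: [3.139, 0.001, 1.81]
force: [0.4, -0.3, -1.9]
width: 24.2
gripper_force: 60.2
```

Call:
send_rows(rows=[[[0,0,0.05,0,0,0],[0,0,0.1,0,0,0],[0,0,0.1,0,0,0]]])

```text
clock: 23.65
eef_pos: [522.8, 304.8, 207.7]
tool_rot: [3.139, 0.001, 1.81]
force: [-0.1, 0.6, -1.2]
width: 24.5
gripper_force: 60.2
```

Call:
send_rows(rows=[[[0,0,0.05,0,0,0],[0,0,0.1,0,0,0],[0,0,0.1,0,0,0]]])

```text
clock: 23.95
eef_pos: [522.7, 304.8, 206.7]
tool_rot: [3.139, 0.001, 1.81]
force: [1.3, 0.4, -2.3]
width: 24.3
gripper_force: 60.2
```

Call:
send_rows(rows=[[[0,0,0.05,0,0,0],[0,0,0.1,0,0,0],[0,0,0.1,0,0,0]]])

```text
clock: 24.25
eef_pos: [522.9, 305.0, 206.3]
tool_rot: [3.139, 0.001, 1.81]
force: [-0.8, -1.2, 2.5]
width: 24.6
gripper_force: 60.8
```

Contact has been made. Now I'll release and retreat straight up.

Call:
send_rows(rows=[[[0,0,0,0,0,0],[0,0,0,0,0,0],[0,0,0,0,0,0],[0,0,0,0,0,0],[0,0,0,0,0,0]]], grip=110)

```text
clock: 24.75
eef_pos: [522.8, 304.9, 205.7]
tool_rot: [3.139, 0.001, 1.81]
force: [-0.9, 0.1, -0.3]
width: 48.5
gripper_force: 0.0
```

Call:
send_rows(rows=[[[0,0,-0.5,0,0,0],[0,0,-1.5,0,0,0],[0,0,-3,0,0,0],[0,0,-5,0,0,0],[0,0,-8,0,0,0],[0,0,-11,0,0,0],[-3,-3,-14,0,0,0],[-6,-5,-16,0,0,0],[-9,-7,-16,0,0,0],[-9,-7,-16,0,0,0]]])

```text
clock: 25.75
eef_pos: [475.0, 196.4, 367.0]
tool_rot: [3.139, 0.006, 1.805]
force: [0.6, -0.6, 0.1]
width: 48.5
gripper_force: 0.0
```

```bash
python3 -c "
from h import *
s=ctrl.read_state();print(s['clock'],s['eef_pos'],s['force']);shot('scene','scene7')
c=cv2.imread('pics/scene7.png')[110:340,130:450];cv2.imwrite('pics/m7.png',cv2.resize(c,(800,575),interpolation=cv2.INTER_CUBIC))"
```

```text
25.75 [475.03905506 196.35616607 366.9855266 ] [ 0.57338187 -0.55114779  0.06290837]
```

View pics/m7.png

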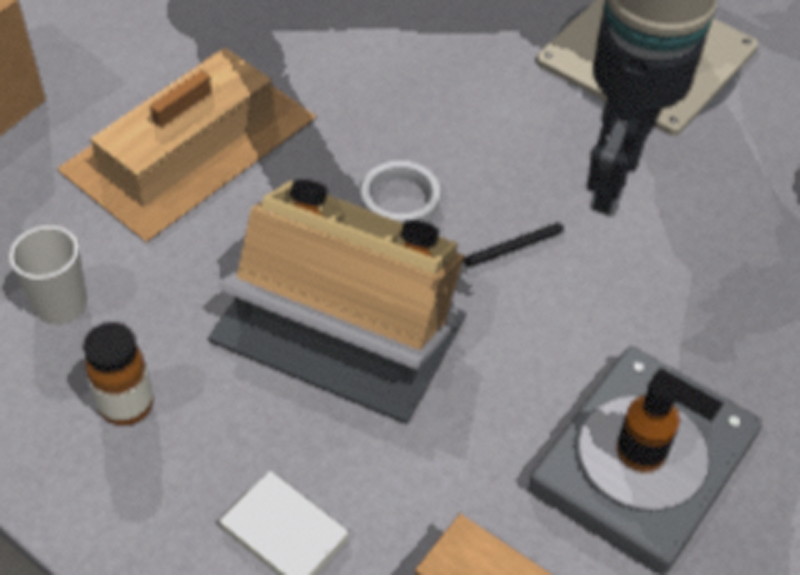

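The final view shows the bottle upright on the pan at about (645,450), the lid flat on the pad, both flat-capped bottles in their cells, and everything else undisturbed.

```bash
python3 -c "
from cell import ctrl
print(ctrl.finish_job())"
```

```text
the job is handed in; nothing more can be done
None
```

The job is handed in: the lid lies flat, bar up, in the middle of the pad, and the tall-cap bottle stands upright on the scale's pan, with nothing else visibly disturbed in the last picture; the hand-in call gave no verdict.

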